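# Turn the half-glazed jug to the spray gun

## Robot

A 6-joint arm with a two-finger parallel gripper is mounted at the origin on the work surface. World frame = base frame: x ahead of the robot, y to its left, z up, the work surface at z = 0. Lengths are in m, angles in degrees, forces in N, time in s.
With the tool pointing down it reaches from about 0.375 to 0.9 m from the base axis. Payload 3.1 kg.
Tool frame: the origin (TCP) lies at the very end of the fingers, on their centre line; the grasp point (between the pads) lies 19 mm behind it (bot.tcp_to_grasp is the distance from the TCP to the grasp point, in m); z points along the fingers, y is the line along which they close (so a half turn about z gives the same grasp; the last joint's range is limited). The gripper opens to 87 mm and grips with 3 to 60 N. Pads are 19 mm wide; open, the fingers measure 117 mm over their backs; the gripper's body (75 mm by 190 mm) begins 51 mm behind the grasp point.
Start: joints at [-79.67, 30.224, 82.088, -0, 67.689, -10.227], TCP at [0.219, -0.585, 0.223] pointing down, gripper open.
Joint ranges: [-176.69, 176.69], [-43.24, 126.21], [12.49, 139.97], [-82, 262], [0, 151.66], [-163.58, 163.58]. Speed limits (degrees/s): [159.86, 159.86, 180, 180, 180, 180].

## Interface

Orientations are given as a 3x3 rotation matrix whose columns are the frame's x, y, z axes.
In Python, from rig import telemetry, capture, camera_info, job, bot gives the robot as it stands. The module is installed in compiled form; this text tells all that it offers.
- The arm moves only by the tool carry_out, never from a script. Its argument "deltas" is a list that holds one entry, the list of rows, each a list of 7 numbers: the shift along the tool's x, y, z scaled (see below), then the turn, a rotation vector about the tool's x, y, z scaled (see below), then the closure, from -1 (fully open) to 1 (shut). In form: [[[dx, dy, dz, ax, ay, az, claw], ...]]. A call has exactly 10 rows; each row is the pose to reach, as a shift and turn from the pose commanded when the call began, along the tool's axes at that moment, turning the shorter way round; what a row does not reach only later rows make up. The controller multiplies each number of a shift by 15 cm and each number of a turn by 360 degrees. A row lasts 1/12 s, in which the tool goes at most 41.7 mm and 7.16 degrees, less where a joint would pass 70% of its speed; a pose out of reach is approached as far as the arm can. A call with a number of a shift or a turn outside -1 to 1 is refused whole. A call with a gripper value outside its range is refused whole. The fingers move at their own pace and stop on an object; the grip force is fixed at half the most. Time passes only in rows, so rows that repeat a pose let the fingers close, or fill a call up. It gives the time, the measured TCP pose, the force, the opening and the grip force at its end, in the units of the state.
- telemetry.read_state(): the state, without advancing time (a new reading comes with each control period).
- capture(name): name is "scene" or "top" or "wrist"; returns the picture (400x640x3 uint8, red, green, blue); there is no depth.
- camera_info(name): a dict with "mtx" (3x3 intrinsics, pixels), "cam_to_world" (4x4, takes a point from camera to world coordinates); the wrist camera has in their place "T_tool_cam" (4x4, takes a point from camera to tool coordinates, whose origin is the TCP and whose axes are the flange's). Camera axes: x right, y down, z forward; pixel columns grow to the right and rows downward; lengths in m; the calibration is good to about 2 mm. A picture is of the moment at which its call begins: read the wrist's pose just before it. camera_info takes no time and is no camera call.
- job.hand_in(): hands the job in; it is judged then, once.
The state is a dict: "time_s": time; "joint_positions": joint angles; "qvel": joint speeds; "tau": joint torques, N m; "position": TCP position; "tcp_rot": TCP orientation; "force": force on the tool from outside, world axes, zero at the start; "moment": the same for the moment, N m; "opening": opening from 0.0 (shut) to 1.0 (fully open); "grasp_force": force on a finger pad.
Only numpy, scipy, OpenCV 4.12 (cv2) and the standard library are available. Lean on these libraries where they do the work, as an engineer would, in place of code of your own. Each camera call takes 0.05 s, during which the arm holds its last target. There are 200 camera calls.

## Task

The jug on the spraying turntable is wet with glaze on its handle side and the next coat goes on the bare spout side. With one fingertip, gently push an arm of the turntable round until the jug's spout points at the spray gun's nozzle, then take the finger away and leave the turntable standing still. Never touch or lift the jug, keep clear of the gun, and leave the mug, the glaze jar and the brush pot where they are.

Things in the scene. Friction and masses are not known exactly. Their poses are not given: they have to be found in the camera images.
- turntable: Fixed cast-iron foot (170 mm across, 10 mm thick at the rim) and 36 mm column of the turntable, 76 mm high. Origin: centre of its underside, on the bench, on the turning axis; the axis is vertical.
- spider: Turning part: four straight aluminium arms, along its +x, +y, -x, -y axes, 16 mm wide, reaching 163 mm from the axis, undersides 87 and tops 99 mm above the bench; in the middle a 94 mm disc (top at 106 mm) carries the jug, which turns with it. Origin: on the turning axis at bench height. Turns endlessly either way; about 0.1 N m of drag (1 N at an arm's end) stops it at once when not pushed.
- jug: Jug 140 mm high, 98 mm across the belly, 0.35 to 0.7 kg, standing loose on the middle of the spider. Spout (reaching 57 mm from its axis) and bare terracotta half on its +x side, handle (reaching 74 mm) and wet green glaze on its -x side. Origin: centre of its underside; z up.
- gun: Spray gun with cup on a fixed post, left of or beyond the turntable, always aimed level at the turning axis; cup top 293 mm above the bench, foot of the post reaching 435 mm from the axis, a 6 mm flat bar on the bench joins it to the turntable's foot. Origin: on the turning axis at bench height; its x axis points from there to the gun.
- nozzle (a point): Tip of the gun's brass nozzle, 250 mm from the turning axis, 175 mm above the bench.
- cup: Terracotta mug, 74 mm across, 75 mm high. Origin: centre of its underside. To be left alone, like the next two; the three stand in any order to the right of the turntable, 240 mm or more from its axis.
- glaze_jar: Closed yellow glaze jar, white lid, 72 mm across, 95 mm high. Origin: centre of its underside.
- brush_pot: Blue pot, 80 mm across, 100 mm high, with brushes up to 190 mm high. Origin: centre of its underside.

How it is judged:
By the outcome, as a careful person would: the job done as asked, in the order asked, and still so for the second after the job is handed in, with the robot touching nothing.
It also fails if it takes over 54 s, if anything falls off the work surface, if the arm or the gripper's body presses on something with over 40 N, if the wrist force passes 120 N, or if a joint passes its speed limit or range.

## Working session

There is one attempt and no reset: what is moved stays moved. The work goes in short steps, Python scripts to look and compute and a tool call to move; the robot and the scene stay as the last step left them, time stands still between calls to the robot, and variables do not carry over. Pictures are saved under pics/ and viewed, at most 10 in all, crops included, and the job is handed in when it is done.

Besides the shell and the picture viewer there is one more tool, called after "Call:" as a command line: name --argument value ..., lists and objects as JSON in quotes. carry_out: Moves the arm, as the interface text tells. Its arguments: {"type":"object","properties":{"deltas":{"type":"array","items":{"type":"array","items":{"type":"array","items":{"type":"number"}}}}},"required":["deltas"]}

```bash
mkdir -p pics; python3 - <<'E'
from rig import *
import cv2
for n in("scene","top"):
    cv2.imwrite(f"pics/{n}1.png",capture(n)[:,:,::-1]); c=camera_info(n); print(n,c["mtx"],c["cam_to_world"])
s=telemetry.read_state(); print(s)
E
```

```text
scene [[454.45645474   0.         327.48691193]
 [  0.         454.45645474 196.12433982]
 [  0.           0.           1.        ]] [[-0.68539218  0.47135808 -0.55503073  1.19927007]
 [ 0.7281332   0.43555829 -0.52925516  0.55593906]
 [-0.00772046 -0.76688365 -0.64173972  0.83987024]
 [ 0.          0.          0.          1.        ]]
top [[448.74697685   0.         321.92898537]
 [  0.         448.74697685 196.40950459]
 [  0.           0.           1.        ]] [[ 0.02302197 -0.99430572  0.10404866  0.43807592]
 [-0.99947461 -0.02051593  0.02509178 -0.04349584]
 [-0.02281425 -0.10457165 -0.99425564  1.27454797]
 [ 0.          0.          0.          1.        ]]
{'time_s': 0.1, 'joint_positions': array([-7.96682292e+01,  3.02746628e+01,  8.21502413e+01, -9.65059778e-04,
        6.76901308e+01, -1.02283656e+01]), 'qvel': array([-0.03850685, -0.03951895, -0.10197227, -0.03813928, -0.1098403 ,
        0.01538246]), 'tau': array([ 3.12624552e-04, -4.40985632e+01, -1.77151340e+01,  6.35351683e-02,
        5.33971062e-02, -3.85887938e-05]), 'position': array([ 0.21938289, -0.58450978,  0.22165188]), 'tcp_rot': array([[ 9.36301917e-01,  3.51195928e-01, -3.75412972e-04],
       [ 3.51195963e-01, -9.36299901e-01,  1.97238758e-03],
       [ 3.41195358e-04, -1.97859379e-03, -9.99997984e-01]]), 'force': array([-0.43196765, -0.38609982, -1.44185724]), 'moment': array([ 0.01436166, -0.02970709,  0.00068139]), 'grasp_force': 0.0, 'opening': 0.9988848915418533}
```

View pics/top1.png

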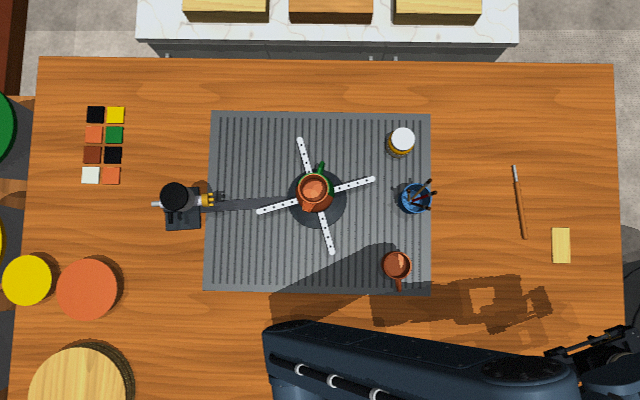

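View pics/scene1.png

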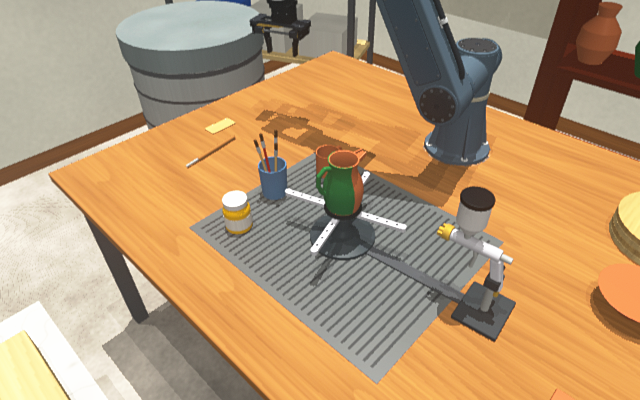

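The top view shows the spider hub near (316,196), with arm ends near (299,138), (374,179), (332,254) and (257,211). The handle is up at (320,167), the spout is near (305,208), and the gun is at left with its nozzle near (208,198). I'll zoom in for accuracy.

```bash
python3 - <<'E'
import cv2
a=cv2.imread("pics/top1.png")[125:265,195:385]
cv2.imwrite("pics/topz.png",cv2.resize(a,None,fx=4.2,fy=4.2,interpolation=cv2.INTER_CUBIC))
a=cv2.imread("pics/scene1.png")[130:280,270:470]
cv2.imwrite("pics/scz.png",cv2.resize(a,None,fx=4,fy=4,interpolation=cv2.INTER_CUBIC))
E
```

```text
(no output)
```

View pics/topz.png

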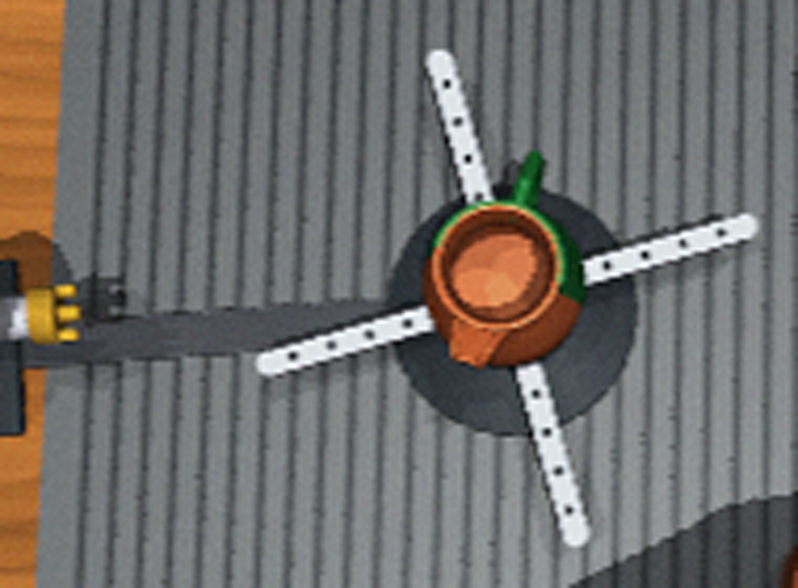

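View pics/scz.png

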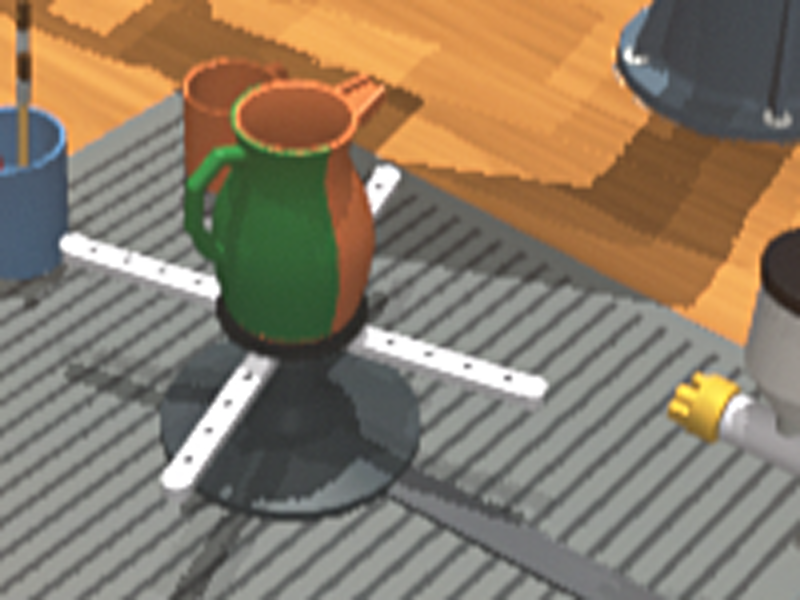

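The zoomed crops give these positions:
- **Top crop:** arm tips at (438,50), (760,225), (577,545) and (257,367). The rim centre is (498,266), the spout tip (470,360), the handle (535,155) and the nozzle tip (79,314).
- **Scene crop:** spout tip at (378,87), handle at (190,200), nozzle at (672,408).

Next I turn these into positions.

```bash
cat >h.py <<'E'
import numpy as np
from rig import *
def ray(n,p):
    c=camera_info(n);K=c["mtx"];T=c["cam_to_world"]
    d=T[:3,:3]@np.linalg.solve(K,[p[0],p[1],1.]);return T[:3,3],d
def plane(n,p,z):
    o,d=ray(n,p);return o+d*(z-o[2])/d[2]
def tri(p,q):
    o,d=ray("top",p);o2,d2=ray("scene",q)
    t=np.linalg.lstsq(np.c_[d,-d2],o2-o,rcond=None)[0]
    a=o+d*t[0];b=o2+d2*t[1];return (a+b)/2,np.linalg.norm(a-b)
def tz(u,v):return ((u+.5)/4.2-.5+195,(v+.5)/4.2-.5+125)
def sz(u,v):return ((u+.5)/4-.5+270,(v+.5)/4-.5+130)
ang=lambda v:np.degrees(np.arctan2(v[1],v[0]))
E
python3 - <<'E'
from h import *
np.set_printoptions(precision=4,suppress=True)
tips=np.array([plane("top",tz(*p),.099) for p in [(438,50),(760,225),(577,545),(257,367)]])
C=tips.mean(0);print("C",C)
for t in tips:print(t,np.linalg.norm((t-C)[:2]),ang(t-C))
st=np.array([plane("scene",sz(*p),.099) for p in [(175,488),(64,240),(392,170),(547,390)]])
print("scene C",st.mean(0));
for t in st:print(t,np.linalg.norm((t-st.mean(0))[:2]),ang(t-st.mean(0)))
rim=plane("top",tz(498,266),.246);print("rim",rim)
print("rim tri",tri(tz(498,266),sz(296,117)))
n,e=tri(tz(79,314),sz(672,408));print("noz",n,e,np.linalg.norm((n-C)[:2]),ang(n-C), ang(plane("top",tz(79,314),.175)-C))
s,e=tri(tz(470,360),sz(378,87));print("spout",s,e,np.linalg.norm((s-C)[:2]),ang(s-C),ang(s-rim))
h=plane("top",tz(536,153),.215);print("handle",h,np.linalg.norm((h-C)[:2]),ang(C-h),ang(rim-h), ang(s-h),tri(tz(536,153),sz(190,200)))
for nm,p,z in [("cup",(397,265),.075),("jar",(402,139),.095),("pot",(415,197),.1),("gunpost",(180,205),.02)]:print(nm,plane("top",p,z),np.linalg.norm((plane("top",p,z)-C)[:2]))
E
```

```text
C [0.5649 0.0033 0.099 ]
[0.7209 0.0515 0.099 ] 0.16324669738348815 17.174947655806374
[ 0.6123 -0.1543  0.099 ] 0.1645360903605099 -73.2477979841989
[ 0.4102 -0.0435  0.099 ] 0.161605632713766 -163.18013565976847
[0.5162 0.1594 0.099 ] 0.16353065360811167 107.32566947120816
scene C [0.5647 0.0036 0.099 ]
[0.7194 0.0534 0.099 ] 0.16250603366430721 17.8284643126309
[ 0.6129 -0.1526  0.099 ] 0.16350677021587812 -72.83554718102923
[ 0.411  -0.0446  0.099 ] 0.1611169728672925 -162.56262470587376
[0.5154 0.1584 0.099 ] 0.16239682391088664 107.65133264850225
rim [0.5649 0.0031 0.246 ]
rim tri (array([0.5651, 0.003 , 0.2457]), np.float64(0.0003670449428595205))
noz [0.5424 0.2528 0.1665] 0.005285003670160153 0.2505320616480736 95.15536638808928 95.65794679509398
spout [0.5123 0.0178 0.2464] 0.0016318424906225724 0.054616206346257475 164.6200194063279 164.45350358623742
handle [ 0.6341 -0.0155  0.215 ] 0.0716857440518884 164.78340768757047 164.91069218659072 164.71275440686466 (array([ 0.6337, -0.0153,  0.216 ]), np.float64(0.0006416391163728343))
cup [ 0.3859 -0.2153  0.075 ] 0.28252089409360653
jar [ 0.7199 -0.2239  0.095 ] 0.27500945491105694
pot [ 0.5645 -0.2577  0.1   ] 0.2609989207266808
gunpost [0.5367 0.3888 0.02  ] 0.3865593677546168
```

The measurements agree with the stated sizes:
- The axis is at (0.565, 0.0034).
- The spider phase is about 17.2°.
- The spout points at about 164.7° and the nozzle lies at about 95.5°, so the turn is about −69°, clockwise from above.

I'll push the arm at −163°, on the robot's side, with closed fingers. First I travel high above it.

Call:
carry_out --deltas '[[[0.085, -0.089, 0, 0, 0, 0, 1], [0.17, -0.178, 0, 0, 0, 0, 1], [0.255, -0.267, 0, 0, 0, 0, 1], [0.34, -0.356, 0, 0, 0, 0, 1], [0.425, -0.445, 0, 0, 0, 0, 1], [0.51, -0.534, 0, 0, 0, 0, 1], [0.595, -0.623, 0, 0, 0, 0, 1], [0.68, -0.712, 0, 0, 0, 0, 1], [0.765, -0.801, 0, 0, 0, 0, 1], [0.85, -0.89, 0, 0, 0, 0, 1]]]'

```text
time_s: 0.93
position: [0.2922, -0.4141, 0.2223]
tcp_rot: [[0.936, 0.351, -0.0], [0.351, -0.936, 0.001], [0.0, -0.001, -1.0]]
force: [-0.1, 1.1, 0.7]
opening: 0.327
grasp_force: 0.0
```

Call:
carry_out --deltas '[[[0.085, -0.089, 0, 0, 0, 0, 1], [0.17, -0.178, 0, 0, 0, 0, 1], [0.255, -0.267, 0, 0, 0, 0, 1], [0.34, -0.356, 0, 0, 0, 0, 1], [0.425, -0.445, 0, 0, 0, 0, 1], [0.51, -0.534, 0, 0, 0, 0, 1], [0.595, -0.623, 0, 0, 0, 0, 1], [0.68, -0.712, 0, 0, 0, 0, 1], [0.765, -0.801, 0, 0, 0, 0, 1], [0.85, -0.89, 0, 0, 0, 0, 1]]]'

```text
time_s: 1.77
position: [0.3647, -0.2443, 0.2224]
tcp_rot: [[0.936, 0.351, -0.0], [0.351, -0.936, 0.0], [-0.0, -0.0, -1.0]]
force: [-0.2, 0.6, 0.3]
opening: 0.008
grasp_force: 0.0
```

Call:
carry_out --deltas '[[[0.1, -0.1, 0, 0, 0, 0, 1], [0.2, -0.2, 0, 0, 0, 0.002, 1], [0.3, -0.3, 0, 0, 0, 0.004, 1], [0.4, -0.4, 0, 0, 0, 0.006, 1], [0.5, -0.5, 0, 0, 0, 0.009, 1], [0.6, -0.6, 0, 0, 0, 0.009, 1], [0.7, -0.7, 0, 0, 0, 0.009, 1], [0.8, -0.8, 0, 0, 0, 0.009, 1], [0.85, -0.89, 0, 0, 0, 0.009, 1], [0.85, -0.89, 0, 0, 0, 0.009, 1]]]'

```text
time_s: 2.6
position: [0.4367, -0.0731, 0.2223]
tcp_rot: [[0.954, 0.301, -0.001], [0.301, -0.954, 0.001], [-0.0, -0.002, -1.0]]
force: [-0.7, -0.2, 0.3]
opening: 0.004
grasp_force: 0.0
```

```bash
python3 - <<'E'
from h import *
import cv2
s=telemetry.read_state();print(s["time_s"],s["position"],ang(s["tcp_rot"][:,1]),s["joint_positions"],s["opening"],s["force"])
a=capture("scene");b=capture("top")
cv2.imwrite("pics/mix2.png",cv2.resize(np.hstack([a[60:360,200:500],b[60:360,150:450]]),(800,400))[:,:,::-1])
E
```

```text
2.6 [ 0.43666071 -0.07312338  0.22234446] -72.5015573934808 [-2.40619691e+01  1.62689027e+01  1.07124487e+02  6.01375171e-02
  5.66873439e+01  4.84065033e+01] 0.00414575078167341 [-0.69956941 -0.22284654  0.28777127]
```

View pics/mix2.png

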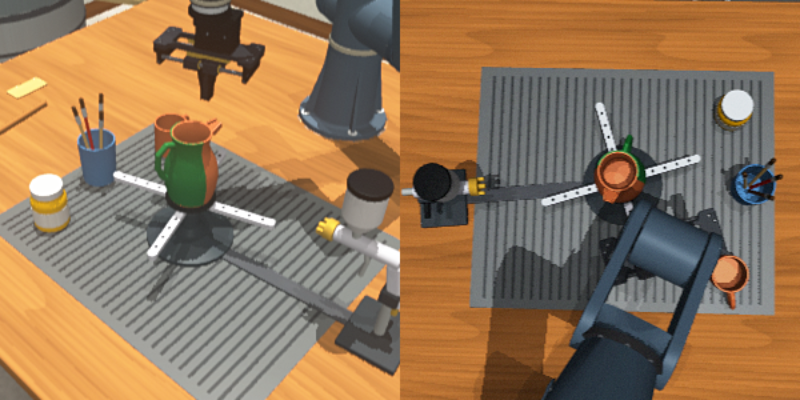

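The wide side of the gripper lies tangentially, as needed. In the left half the closed fingers hang at (207,95), and the jug is clear of them. I descend beside the arm with about 12 mm of gap.

Call:
carry_out --deltas '[[[0, 0, 0.15, 0, 0, 0, 1], [0, 0, 0.3, 0, 0, 0, 1], [0, 0, 0.45, 0, 0, 0, 1], [0, 0, 0.6, 0, 0, 0, 1], [0, 0, 0.7, 0, 0, 0, 1], [0, 0, 0.8, 0, 0, 0, 1], [0, 0, 0.88, 0, 0, 0, 1], [0, 0, 0.93, 0, 0, 0, 1], [0, 0, 0.95, 0, 0, 0, 1], [0, 0, 0.95, 0, 0, 0, 1]]]'

```text
time_s: 3.53
position: [0.4367, -0.0764, 0.0796]
tcp_rot: [[0.955, 0.297, -0.001], [0.297, -0.955, 0.0], [-0.001, -0.001, -1.0]]
force: [0.4, 0.5, 0.3]
opening: 0.009
grasp_force: 0.0
```

```bash
cat >>h.py <<'E'
C=np.array([.565,.0034])
def plan(a0,offs,da,r=.144,n=10):
    "rows in tool units: arm angle goes da deg from a0, tangential offset of TCP goes offs[0]->offs[1]"
    s=telemetry.read_state();R=s["tcp_rot"];p=s["position"];y0=ang(R[:,1])
    for i in range(1,n+1):
        a=np.radians(a0+da*i/n);o=offs[0]+(offs[1]-offs[0])*i/n
        q=C+r*np.array([np.cos(a),np.sin(a)])+o*np.array([-np.sin(a),np.cos(a)])
        d=R.T@np.r_[q-p[:2],0]/.15;t=-((np.degrees(a)+90-y0+180)%360-180)/360
        print(f"[{d[0]:.3f}, {d[1]:.3f}, 0, 0, 0, {t:.3f}, 1],",end=" ")
    print()
E
python3 - <<'E'
from h import *
import cv2
s=telemetry.read_state();print(s["time_s"],s["position"],s["force"])
plan(-162.75,(.034,.023),0)
cv2.imwrite("pics/sc3.png",cv2.resize(capture("scene")[80:280,230:480],None,fx=3,fy=3)[:,:,::-1])
E
```

```text
3.5333 [ 0.43673013 -0.07635531  0.07959081] [0.35856271 0.45226336 0.29315138]
[0.014, -0.035, 0, 0, 0, 0.000, 1], [0.014, -0.042, 0, 0, 0, 0.000, 1], [0.014, -0.050, 0, 0, 0, 0.000, 1], [0.014, -0.057, 0, 0, 0, 0.000, 1], [0.014, -0.064, 0, 0, 0, 0.000, 1], [0.014, -0.072, 0, 0, 0, 0.000, 1], [0.014, -0.079, 0, 0, 0, 0.000, 1], [0.014, -0.086, 0, 0, 0, 0.000, 1], [0.014, -0.094, 0, 0, 0, 0.000, 1], [0.014, -0.101, 0, 0, 0, 0.000, 1],
```

View pics/sc3.png

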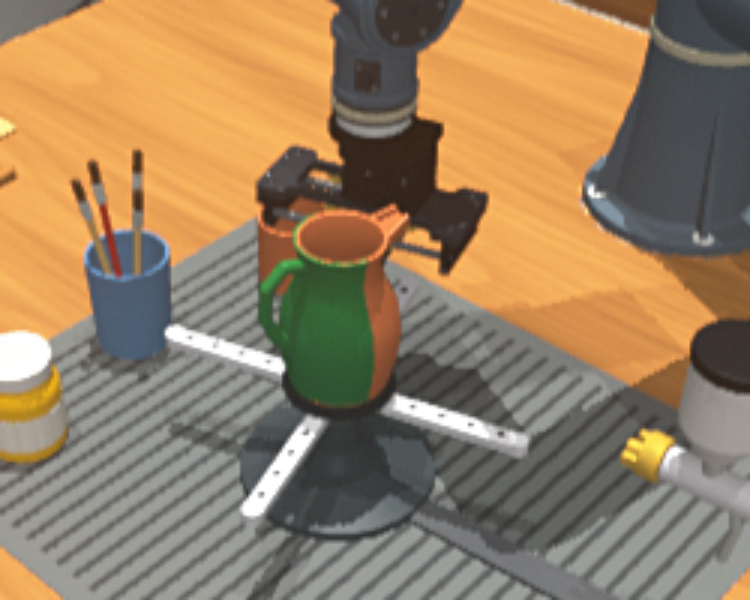

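The gripper is down behind the jug, its body well clear at (400,220). I creep to contact.

Call:
carry_out --deltas '[[[0.01, -0.02, 0, 0, 0, 0, 1], [0.014, -0.04, 0, 0, 0, 0, 1], [0.014, -0.055, 0, 0, 0, 0, 1], [0.014, -0.07, 0, 0, 0, 0, 1], [0.014, -0.08, 0, 0, 0, 0, 1], [0.014, -0.09, 0, 0, 0, 0, 1], [0.014, -0.1, 0, 0, 0, 0, 1], [0.014, -0.11, 0, 0, 0, 0, 1], [0.014, -0.12, 0, 0, 0, 0, 1], [0.014, -0.13, 0, 0, 0, 0, 1]]]'

```text
time_s: 4.42
position: [0.4332, -0.0565, 0.08]
tcp_rot: [[0.955, 0.298, -0.0], [0.298, -0.955, 0.0], [-0.0, -0.0, -1.0]]
force: [0.3, -0.8, 0.4]
opening: -0.0
grasp_force: 0.4
```

```bash
cat >>h.py <<'E'
import cv2
def arms(im,n="top",z=.099):
    "spider phase (mod 90) from the white arms, by rectifying to the arm plane and taking white pixels with 80<r<163 mm"
    hsv=cv2.cvtColor(im,cv2.COLOR_RGB2HSV);v,u=np.nonzero((hsv[...,1]<50)&(hsv[...,2]>170))
    P=np.array([plane(n,(a,b),z)[:2] for a,b in zip(u,v)])-C
    P=P[(np.hypot(*P.T)<.160)&(np.hypot(*P.T)>.085)]
    th=np.degrees(np.arctan2(P[:,1],P[:,0]));out={}
    m=np.degrees(np.angle(np.exp(4j*np.radians(th)).mean()))/4
    for k in range(4):
        d=(th-m-90*k+180)%360-180;d=d[abs(d)<15]
        if len(d)>40:out[k]=(round((m+90*k+np.median(d)+180)%360-180,2),len(d))
    return out
def look():
    s=telemetry.read_state();p=s["position"]
    print("t",s["time_s"],"p",p.round(4),"F",s["force"].round(2),"yaw",ang(s["tcp_rot"][:,1]).round(2),"j6",s["joint_positions"][5].round(1))
    print("top",arms(capture("top")),"scene",arms(capture("scene"),"scene"))
E
python3 - <<'E'
from h import *
print(arms(cv2.imread("pics/top1.png")[:,:,::-1].copy()),arms(cv2.imread("pics/scene1.png")[:,:,::-1].copy(),"scene"))
look()
s=telemetry.read_state();a=np.radians(-162.75);d=s["position"][:2]-C
print("offset",d@[-np.sin(a),np.cos(a)],d@[np.cos(a),np.sin(a)])
E
```

```text
Traceback (most recent call last):
  File "h.py", line 29, in arms
    P=np.array([plane(n,(a,b),z)[:2] for a,b in zip(u,v)])-C
                ~~~~~^^^^^^^^^^^
  File "h.py", line 7, in plane
    o,d=ray(n,p);return o+d*(z-o[2])/d[2]
        ~~~^^^^^
  File "h.py", line 4, in ray
    c=camera_info(n);K=c["mtx"];T=c["cam_to_world"]
ValueError: time passes only in moves, steps and waits
```

```bash
sed -i 's/^def ray/import functools\ncinfo=functools.cache(camera_info)\ndef ray/; s/c=camera_info(n);K/c=cinfo(n);K/' h.py
python3 - <<'E'
from h import *
print(arms(cv2.imread("pics/top1.png")[:,:,::-1].copy()),arms(cv2.imread("pics/scene1.png")[:,:,::-1].copy(),"scene"))
look()
s=telemetry.read_state();a=np.radians(-162.75);d=s["position"][:2]-C
print("offset",d@[-np.sin(a),np.cos(a)],d@[np.cos(a),np.sin(a)])
E
```

```text
{0: (np.float64(17.44), 161), 1: (np.float64(107.33), 147), 2: (np.float64(-162.66), 170), 3: (np.float64(-72.69), 148)} {0: (np.float64(17.0), 173), 1: (np.float64(107.02), 179), 2: (np.float64(-163.08), 54), 3: (np.float64(-72.41), 149)}
t 4.4167 p [ 0.4332 -0.0565  0.08  ] F [ 0.3  -0.79  0.41] yaw -72.69 j6 50.5
top {0: (np.float64(17.44), 165), 1: (np.float64(107.22), 144), 3: (np.float64(-72.57), 155)} scene {0: (np.float64(16.93), 174), 1: (np.float64(106.69), 165), 3: (np.float64(-72.5), 151)}
offset 0.01798197971207266 0.14375794087604327
```

The detector gives a spider phase of 17.35°, so the spout direction is the phase plus 147.3°. The finger is at or just before contact. I plan the first arc pieces.

```bash
python3 - <<'E'
from h import *
plan(-162.75,(.018,.018),-10)
E
```

```text
[-0.004, -0.017, 0, 0, 0, 0.003, 1], [-0.005, -0.033, 0, 0, 0, 0.006, 1], [-0.007, -0.050, 0, 0, 0, 0.009, 1], [-0.008, -0.067, 0, 0, 0, 0.011, 1], [-0.008, -0.084, 0, 0, 0, 0.014, 1], [-0.009, -0.101, 0, 0, 0, 0.017, 1], [-0.009, -0.118, 0, 0, 0, 0.020, 1], [-0.009, -0.135, 0, 0, 0, 0.022, 1], [-0.008, -0.152, 0, 0, 0, 0.025, 1], [-0.008, -0.168, 0, 0, 0, 0.028, 1],
```

Call:
carry_out --deltas '[[[-0.003, -0.01, 0, 0, 0, 0.002, 1], [-0.005, -0.024, 0, 0, 0, 0.004, 1], [-0.006, -0.04, 0, 0, 0, 0.007, 1], [-0.007, -0.057, 0, 0, 0, 0.01, 1], [-0.008, -0.075, 0, 0, 0, 0.013, 1], [-0.008, -0.093, 0, 0, 0, 0.016, 1], [-0.009, -0.112, 0, 0, 0, 0.019, 1], [-0.009, -0.13, 0, 0, 0, 0.022, 1], [-0.008, -0.15, 0, 0, 0, 0.025, 1], [-0.008, -0.168, 0, 0, 0, 0.028, 1]]]'

```text
time_s: 5.35
position: [0.4244, -0.0326, 0.0801]
tcp_rot: [[0.992, 0.124, -0.0], [0.124, -0.992, 0.0], [-0.0, -0.0, -1.0]]
force: [0.9, -0.3, -0.2]
opening: 0.004
grasp_force: 0.3
```

```bash
python3 - <<'E'
from h import *
look()
plan(-172.75,(.018,.018),-12)
E
```

```text
t 5.35 p [ 0.4244 -0.0326  0.0801] F [ 0.86 -0.29 -0.18] yaw -82.87 j6 63.4
top {0: (np.float64(7.14), 167), 1: (np.float64(97.28), 150), 3: (np.float64(-82.85), 149)} scene {0: (np.float64(6.74), 178), 1: (np.float64(96.67), 179), 3: (np.float64(-82.41), 142)}
[0.000, -0.018, 0, 0, 0, 0.003, 1], [-0.001, -0.038, 0, 0, 0, 0.007, 1], [-0.003, -0.058, 0, 0, 0, 0.010, 1], [-0.004, -0.078, 0, 0, 0, 0.013, 1], [-0.005, -0.098, 0, 0, 0, 0.017, 1], [-0.005, -0.119, 0, 0, 0, 0.020, 1], [-0.005, -0.139, 0, 0, 0, 0.023, 1], [-0.004, -0.159, 0, 0, 0, 0.027, 1], [-0.003, -0.179, 0, 0, 0, 0.030, 1], [-0.001, -0.200, 0, 0, 0, 0.033, 1],
```

It turned 10.2°, matching the commanded arc. I repeat a −12° arc three times.

Call:
carry_out --deltas '[[[-0.002, -0.02, 0, 0, 0, 0.0033, 1], [-0.003, -0.04, 0, 0, 0, 0.0067, 1], [-0.004, -0.06, 0, 0, 0, 0.01, 1], [-0.005, -0.08, 0, 0, 0, 0.0133, 1], [-0.005, -0.1, 0, 0, 0, 0.0167, 1], [-0.005, -0.12, 0, 0, 0, 0.02, 1], [-0.005, -0.14, 0, 0, 0, 0.0233, 1], [-0.004, -0.16, 0, 0, 0, 0.0267, 1], [-0.003, -0.18, 0, 0, 0, 0.03, 1], [-0.001, -0.2, 0, 0, 0, 0.0333, 1]]]'

```text
time_s: 6.28
position: [0.4201, -0.003, 0.08]
tcp_rot: [[0.996, -0.084, -0.001], [-0.084, -0.996, 0.0], [-0.001, -0.0, -1.0]]
force: [-0.6, -0.3, 0.9]
opening: 0.006
grasp_force: 0.3
```

Call:
carry_out --deltas '[[[-0.002, -0.02, 0, 0, 0, 0.0033, 1], [-0.003, -0.04, 0, 0, 0, 0.0067, 1], [-0.004, -0.06, 0, 0, 0, 0.01, 1], [-0.005, -0.08, 0, 0, 0, 0.0133, 1], [-0.005, -0.1, 0, 0, 0, 0.0167, 1], [-0.005, -0.12, 0, 0, 0, 0.02, 1], [-0.005, -0.14, 0, 0, 0, 0.0233, 1], [-0.004, -0.16, 0, 0, 0, 0.0267, 1], [-0.003, -0.18, 0, 0, 0, 0.03, 1], [-0.001, -0.2, 0, 0, 0, 0.0333, 1]]]'

```text
time_s: 7.12
position: [0.4222, 0.027, 0.0799]
tcp_rot: [[0.957, -0.289, -0.002], [-0.289, -0.957, 0.0], [-0.002, 0.0, -1.0]]
force: [-0.9, -0.2, 0.2]
opening: 0.006
grasp_force: 0.3
```

```bash
python3 - <<'E'
from h import *
look()
s=telemetry.read_state();a=np.radians(ang(s["tcp_rot"][:,1])-90);d=s["position"][:2]-C
print("r",d@[np.cos(a),np.sin(a)],"off",d@[-np.sin(a),np.cos(a)],s["joint_positions"])
# bar/gun direction in first top picture: yellow nozzle pixels, white/grey barrel
im=cv2.imread("pics/top1.png");hsv=cv2.cvtColor(im,cv2.COLOR_BGR2HSV)
m=(hsv[...,0]>18)&(hsv[...,0]<35)&(hsv[...,1]>140)&(hsv[...,2]>100);m[:,:195]=0;m[:,235:]=0;m[:185]=0;m[215:]=0
v,u=np.nonzero(m);P=np.array([plane("top",p,.175)[:2] for p in zip(u,v)])
print(len(P),P.mean(0),ang(P.mean(0)-C),"ext",P[:,1].min())
t=P[P[:,1]<P[:,1].min()+.012];print("front",(t.max(0)+t.min(0))/2,ang((t.max(0)+t.min(0))/2-C))
a=capture("top");cv2.imwrite("pics/gun.png",cv2.resize(a[165:245,140:260],None,fx=6,fy=6,interpolation=cv2.INTER_CUBIC)[:,:,::-1])
E
```

```text
t 7.1167 p [0.4222 0.027  0.0799] F [-0.87 -0.17  0.2 ] yaw -106.79 j6 95.3
top {0: (np.float64(-16.43), 161), 1: (np.float64(73.69), 145), 3: (np.float64(-106.41), 150)} scene {0: (np.float64(-16.85), 180), 1: (np.float64(72.84), 175)}
r 0.14319936079904752 off 0.018263351746054462 [-1.15329770e+01  3.08450093e+01  1.17651686e+02  9.79802349e-03
  3.15459745e+01  9.51694501e+01]
125 [0.53944595 0.26908451] 95.49391966519737 ext 0.25317961852273585
front [0.54101766 0.25889434] 95.36243736723479
```

View pics/gun.png

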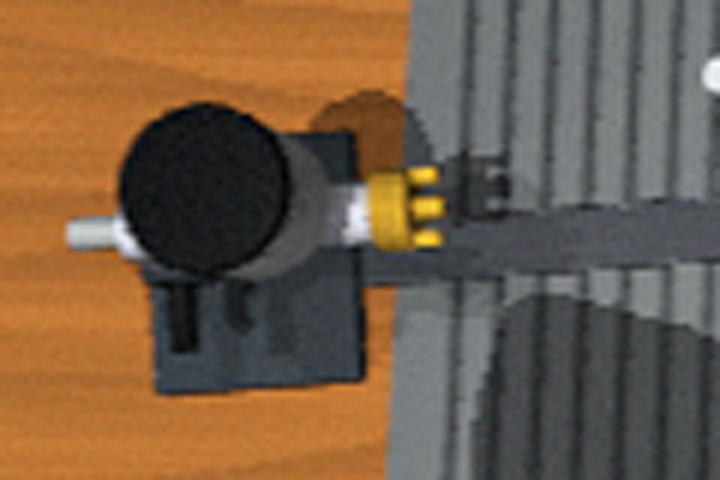

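The crop shows the nozzle prongs centred at (443,206), the barrel rear end at (68,235), the cup top centre at (205,190) and the foot plate with its bottom edge from (155,393) to (363,380). I cross-check the gun direction from these.

```bash
python3 - <<'E'
from h import *
g=lambda u,v:((u+.5)/6-.5+140,(v+.5)/6-.5+165)
n=plane("top",g(443,206),.175)[:2];r=plane("top",g(68,235),.175)[:2];c=plane("top",g(205,190),.293)[:2]
e=plane("top",g(155,393),.012)[:2]-plane("top",g(363,380),.012)[:2]
print("noz",n,np.linalg.norm(n-C),ang(n-C),"rear",r,ang(r-C),"barrel",ang(r-n),"cup",c,ang(c-C),"foot edge",ang(e))
# jug direction checks in both views: green/terracotta unaffected; spout via rim
E
```

```text
noz [0.54135573 0.25287606] 0.2505940060142711 95.41407619540638 rear [0.52607193 0.40827995] 95.49194735802584 barrel 95.61691437276242 cup [0.53437203 0.30978687] 95.70860943212234 foot edge 94.82737887280638
```

Call:
carry_out --deltas '[[[-0.002, -0.02, 0, 0, 0, 0.0033, 1], [-0.003, -0.04, 0, 0, 0, 0.0067, 1], [-0.004, -0.06, 0, 0, 0, 0.01, 1], [-0.005, -0.08, 0, 0, 0, 0.0133, 1], [-0.005, -0.1, 0, 0, 0, 0.0167, 1], [-0.005, -0.12, 0, 0, 0, 0.02, 1], [-0.005, -0.14, 0, 0, 0, 0.0233, 1], [-0.004, -0.16, 0, 0, 0, 0.0267, 1], [-0.003, -0.18, 0, 0, 0, 0.03, 1], [-0.001, -0.2, 0, 0, 0, 0.0333, 1]]]'

```text
time_s: 8.1
position: [0.4309, 0.0555, 0.08]
tcp_rot: [[0.877, -0.481, -0.001], [-0.481, -0.877, 0.0], [-0.001, 0.001, -1.0]]
force: [-0.2, -0.7, -1.1]
opening: 0.009
grasp_force: 0.3
```

Call:
carry_out --deltas '[[[-0.002, -0.02, 0, 0, 0, 0.0033, 1], [-0.003, -0.04, 0, 0, 0, 0.0067, 1], [-0.004, -0.06, 0, 0, 0, 0.01, 1], [-0.005, -0.08, 0, 0, 0, 0.0133, 1], [-0.005, -0.1, 0, 0, 0, 0.0167, 1], [-0.005, -0.12, 0, 0, 0, 0.02, 1], [-0.005, -0.14, 0, 0, 0, 0.0233, 1], [-0.004, -0.16, 0, 0, 0, 0.0267, 1], [-0.003, -0.18, 0, 0, 0, 0.03, 1], [-0.001, -0.2, 0, 0, 0, 0.0333, 1]]]'

```text
time_s: 8.93
position: [0.4451, 0.0819, 0.0799]
tcp_rot: [[0.758, -0.653, -0.002], [-0.653, -0.758, 0.0], [-0.001, 0.001, -1.0]]
force: [-0.3, 0.4, 0.7]
opening: 0.007
grasp_force: 0.3
```

```bash
python3 - <<'E'
from h import *
look()
s=telemetry.read_state();a=np.radians(ang(s["tcp_rot"][:,1])-90);d=s["position"][:2]-C
print("r",d@[np.cos(a),np.sin(a)],"off",d@[-np.sin(a),np.cos(a)],s["joint_positions"])
a=capture("top");b=capture("scene")
cv2.imwrite("pics/top4.png",np.hstack([cv2.resize(x,(400,400),interpolation=cv2.INTER_CUBIC) for x in(a[145:245,270:370],b[120:220,295:395])])[:,:,::-1])
E
```

```text
t 8.9333 p [0.4451 0.0819 0.0799] F [-0.32  0.39  0.75] yaw -130.75 j6 127.0
top {0: (np.float64(-39.97), 156), 1: (np.float64(49.79), 155), 3: (np.float64(-130.26), 162)} scene {0: (np.float64(-40.28), 172), 1: (np.float64(48.97), 170), 2: (np.float64(138.24), 44)}
r 0.1415455853815053 off 0.018081110949371093 [-3.76091891e+00  3.19977695e+01  1.13486425e+02  4.61284801e-03
  3.45115655e+01  1.26911628e+02]
```

View pics/top4.png

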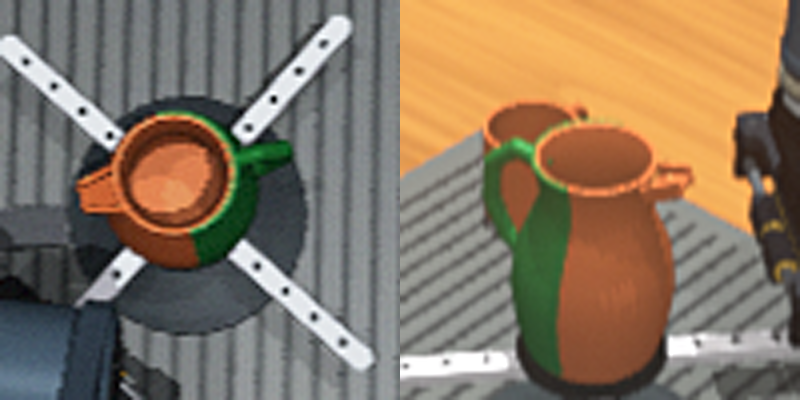

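The jug now shows in the top crop with rim centre (174,173), spout tip (81,197) and handle tip (291,151). In the scene crop the spout tip is at (290,180).

```bash
python3 - <<'E'
from h import *
t=lambda u,v:((u+.5)/4-.5+270,(v+.5)/4-.5+145)
c=lambda u,v:((u+.5)/4-.5+295,(v+.5)/4-.5+120)
rim=plane("top",t(174,173),.246)[:2]
s,e=tri(t(81,197),c(290,180));h=plane("top",t(291,151),.215)[:2]
print(rim,s,e,np.linalg.norm(s[:2]-C),"spout",ang(s[:2]-C),ang(s[:2]-rim),"handle",h,np.linalg.norm(h-C),ang(C-h),ang(rim-h),ang(s[:2]-h))
E
```

```text
[0.56511979 0.00326464] [0.54936067 0.05711588 0.24793841] 0.0016319562865757902 0.055946266451034704 spout 106.23287442761517 106.31167815221048 handle [ 0.58354054 -0.064649  ] 0.07052955585472308 105.24078951885888 105.17565800783673 105.67963440871053
```

The spout is at about 106.4° and the target is 95.5°. I push −10° with a slow ending, then measure again.

Call:
carry_out --deltas '[[[-0.002, -0.02, 0, 0, 0, 0.0033, 1], [-0.003, -0.04, 0, 0, 0, 0.0067, 1], [-0.004, -0.06, 0, 0, 0, 0.01, 1], [-0.005, -0.08, 0, 0, 0, 0.0133, 1], [-0.005, -0.1, 0, 0, 0, 0.0167, 1], [-0.005, -0.12, 0, 0, 0, 0.02, 1], [-0.005, -0.138, 0, 0, 0, 0.023, 1], [-0.004, -0.15, 0, 0, 0, 0.025, 1], [-0.004, -0.16, 0, 0, 0, 0.0267, 1], [-0.004, -0.165, 0, 0, 0, 0.0275, 1]]]'

```text
time_s: 9.97
position: [0.4615, 0.1011, 0.08]
tcp_rot: [[0.634, -0.773, 0.0], [-0.773, -0.634, -0.0], [0.0, -0.0, -1.0]]
force: [-0.1, -0.3, -0.1]
opening: 0.003
grasp_force: 0.2
```

```bash
python3 - <<'E'
from h import *
look()
a=capture("top");b=capture("scene")
cv2.imwrite("pics/top5.png",np.hstack([cv2.resize(x,(400,400),interpolation=cv2.INTER_CUBIC) for x in(a[155:225,285:355],b[120:220,295:395])])[:,:,::-1])
# green part of handle beyond the belly, in top view, at z~.215 plane
hsv=cv2.cvtColor(a,cv2.COLOR_RGB2HSV);m=(abs(hsv[...,0].astype(int)-65)<20)&(hsv[...,1]>100)
v,u=np.nonzero(m);P=np.array([plane("top",p,.215)[:2] for p in zip(u,v)])-C
r=np.hypot(*P.T);P=P[(r>.056)&(r<.085)];print("handle pts",len(P),ang(-P.mean(0)))
a0=cv2.cvtColor(cv2.imread("pics/top1.png"),cv2.COLOR_BGR2HSV);m=(abs(a0[...,0].astype(int)-65)<20)&(a0[...,1]>100)
v,u=np.nonzero(m);P=np.array([plane("top",p,.215)[:2] for p in zip(u,v)])-C
r=np.hypot(*P.T);P=P[(r>.056)&(r<.085)];print("handle pts start",len(P),ang(-P.mean(0)))
E
```

```text
t 9.9667 p [0.4615 0.1011 0.08  ] F [-0.12 -0.26 -0.11] yaw -140.64 j6 139.4
top {0: (np.float64(39.82), 157), 2: (np.float64(-140.16), 170), 3: (np.float64(-50.18), 154)} scene {0: (np.float64(39.17), 164), 3: (np.float64(-50.31), 163)}
handle pts 38 95.4142985290878
handle pts start 31 162.48096904670624
```

View pics/top5.png

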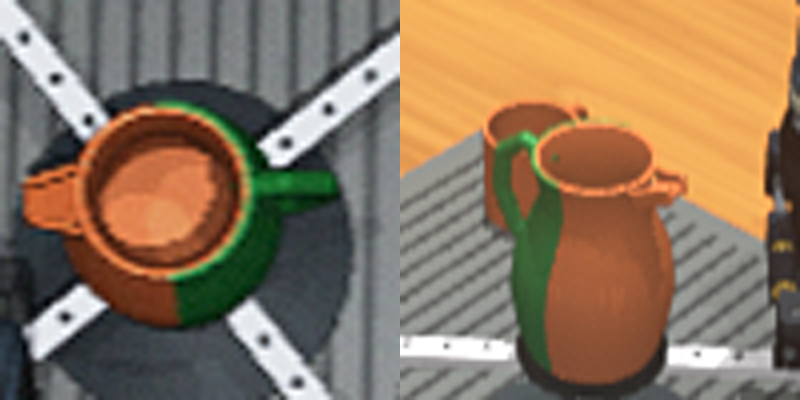

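Top crop: rim centre (164,190), spout tip (25,205), handle tip (338,184). Scene crop: spout tip (285,186).

```bash
python3 - <<'E'
from h import *
k=400/70
t=lambda u,v:((u+.5)/k-.5+285,(v+.5)/k-.5+155)
c=lambda u,v:((u+.5)/4-.5+295,(v+.5)/4-.5+120)
rim=plane("top",t(164,190),.246)[:2]
s,e=tri(t(25,205),c(285,186));h=plane("top",t(338,184),.215)[:2]; s2=plane("top",t(25,205),.24)[:2]
print(rim,s,e,np.linalg.norm(s[:2]-C),"spout",ang(s[:2]-C),ang(s[:2]-rim),ang(s2-rim),"handle",np.linalg.norm(h-C),ang(C-h),ang(rim-h),ang(s[:2]-h))
E
```

```text
[0.56521466 0.00289111] [0.55697721 0.05950471 0.24912795] 0.002028695863358879 0.05667542479510986 spout 98.13794251958923 98.27861563791718 96.58797038229565 handle 0.07192737074401029 96.40465377729387 96.27902130789668 97.16850872610102
```

All estimates put the spout at about 97.0°, so about 1.5° remains.

Call:
carry_out --deltas '[[[0, -0.004, 0, 0, 0, 0.0006, 1], [0, -0.008, 0, 0, 0, 0.0012, 1], [0, -0.012, 0, 0, 0, 0.0018, 1], [0, -0.016, 0, 0, 0, 0.0025, 1], [-0.001, -0.02, 0, 0, 0, 0.0032, 1], [-0.001, -0.023, 0, 0, 0, 0.0038, 1], [-0.001, -0.025, 0, 0, 0, 0.0042, 1], [-0.001, -0.025, 0, 0, 0, 0.0042, 1], [-0.001, -0.025, 0, 0, 0, 0.0042, 1], [-0.001, -0.025, 0, 0, 0, 0.0042, 1]]]'

```text
time_s: 11.0
position: [0.4643, 0.1036, 0.08]
tcp_rot: [[0.614, -0.789, 0.0], [-0.789, -0.614, 0.0], [0.0, -0.0, -1.0]]
force: [-0.4, 0.1, -0.0]
opening: 0.009
grasp_force: 0.1
```

```bash
python3 - <<'E'
from h import *
look()
E
```

```text
t 11.0 p [0.4643 0.1036 0.08  ] F [-0.41  0.07 -0.03] yaw -142.13 j6 141.2
top {0: (np.float64(38.14), 158), 2: (np.float64(-141.63), 169), 3: (np.float64(-51.61), 156)} scene {0: (np.float64(37.67), 166), 3: (np.float64(-51.78), 166)}
```

The spout is at 95.5°. I back the finger off, lift it and check.

Call:
carry_out --deltas '[[[0, 0.01, 0, 0, 0, 0, 1], [0, 0.03, 0, 0, 0, 0, 1], [0, 0.06, 0, 0, 0, 0, 1], [0, 0.1, 0, 0, 0, 0, 1], [0, 0.14, 0, 0, 0, 0, 1], [0, 0.18, 0, 0, 0, 0, 1], [0, 0.2, 0, 0, 0, 0, 1], [0, 0.21, 0, 0, 0, 0, 1], [0, 0.21, 0, 0, 0, 0, 1], [0, 0.21, 0, 0, 0, 0, 1]]]'

```text
time_s: 11.93
position: [0.4396, 0.0841, 0.0801]
tcp_rot: [[0.614, -0.79, 0.001], [-0.79, -0.614, 0.0], [0.0, -0.0, -1.0]]
force: [0.5, 0.0, 1.0]
opening: 0.004
grasp_force: 0.0
```

Call:
carry_out --deltas '[[[0, 0, -0.05, 0, 0, 0, 1], [0, 0, -0.15, 0, 0, 0, 1], [0, 0, -0.3, 0, 0, 0, 1], [0, 0, -0.45, 0, 0, 0, 1], [0, 0, -0.6, 0, 0, 0, 1], [0, 0, -0.72, 0, 0, 0, 1], [0, 0, -0.82, 0, 0, 0, 1], [0, 0, -0.9, 0, 0, 0, 1], [0, 0, -0.95, 0, 0, 0, 1], [0, 0, -0.95, 0, 0, 0, 1]]]'

```text
time_s: 12.77
position: [0.4405, 0.0843, 0.2244]
tcp_rot: [[0.614, -0.789, 0.004], [-0.789, -0.614, -0.0], [0.003, -0.003, -1.0]]
force: [0.7, 0.1, 0.5]
opening: 0.003
grasp_force: 0.0
```

```bash
python3 - <<'E'
from h import *
look()
s=telemetry.read_state();print(s["joint_positions"],s["tcp_rot"])
a=capture("top");b=capture("scene")
cv2.imwrite("pics/fin.png",np.hstack([cv2.resize(x,(400,400),interpolation=cv2.INTER_CUBIC) for x in(a[100:300,180:380],b[120:220,295:395])])[:,:,::-1])
E
```

```text
t 12.7667 p [0.4405 0.0843 0.2244] F [0.75 0.07 0.49] yaw -142.11 j6 138.6
top {0: (np.float64(38.15), 156), 2: (np.float64(-141.63), 169), 3: (np.float64(-51.59), 151)} scene {0: (np.float64(37.67), 166), 1: (np.float64(126.72), 96), 3: (np.float64(-51.83), 167)}
[-3.50777357e+00  1.65667682e+01  1.06589084e+02  1.36320261e-03
  5.68366228e+01  1.38607726e+02] [[ 6.14061434e-01 -7.89258220e-01  1.32315292e-04]
 [-7.89258228e-01 -6.14061438e-01  1.18435478e-05]
 [ 7.19021010e-05 -1.11703599e-04 -9.99999991e-01]]
```

View pics/fin.png

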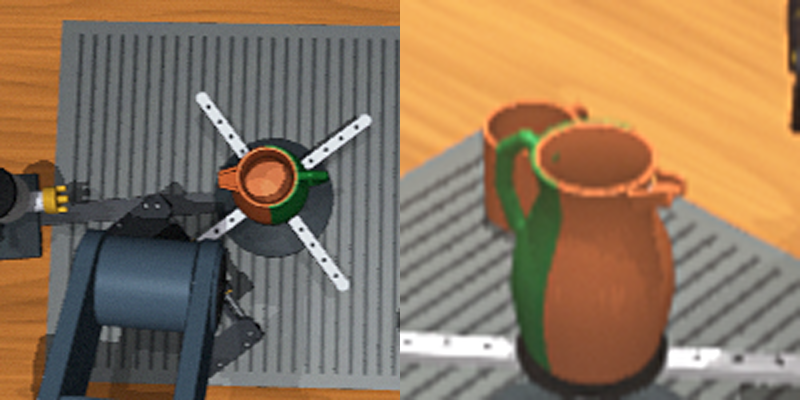

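The spout points at the nozzle and the spider phase hasn't changed since release. I draw the tool back from the spray line and then hand in.

Call:
carry_out --deltas '[[[0.03, 0.04, 0, 0, 0, 0, 1], [0.1, 0.12, 0, 0, 0, 0, 1], [0.18, 0.22, 0, 0, 0, 0, 1], [0.27, 0.33, 0, 0, 0, 0, 1], [0.36, 0.44, 0, 0, 0, 0, 1], [0.45, 0.55, 0, 0, 0, 0, 1], [0.53, 0.64, 0, 0, 0, 0, 1], [0.58, 0.7, 0, 0, 0, 0, 1], [0.6, 0.73, 0, 0, 0, 0, 1], [0.6, 0.73, 0, 0, 0, 0, 1]]]'

```text
time_s: 13.8
position: [0.4076, -0.0551, 0.2221]
tcp_rot: [[0.612, -0.791, -0.001], [-0.791, -0.612, 0.0], [-0.001, 0.001, -1.0]]
force: [-0.1, 0.2, 0.0]
opening: 0.007
grasp_force: 0.0
```

```bash
python3 - <<'E'
from h import *
look()
print(job.hand_in())
E
```

```text
t 13.8 p [ 0.4076 -0.0551  0.2221] F [-0.14  0.23  0.  ] yaw -142.26 j6 118.9
top {0: (np.float64(38.15), 157), 1: (np.float64(128.16), 155), 2: (np.float64(-140.5), 57), 3: (np.float64(-51.59), 151)} scene {0: (np.float64(37.67), 166), 1: (np.float64(127.92), 165), 3: (np.float64(-51.78), 166)}
the job is handed in; nothing more can be done
None
```

The turntable was turned about 69° clockwise, so the jug's spout points at the nozzle to within about 1° by my camera measurements; the finger is withdrawn, the table is standing still, and the job was handed in at about 14 s.

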